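Rock the jammed locating block out of the drill jig

TASK

The steel locating block is jammed in the pocket of the drill jig. Grip its upright lug and rock it side to side, tilting the gripper with it, along the pocket's length, several times both ways with a clearly visible lean, easing it up as it walks loose, and without pulling the jig housing up off its base plate or disturbing the other things on the bench. Finish still holding the block upright and still in the gripper, just clear above its pocket (about a finger's width), so that the pocket can be blown out.

Things in the scene. Friction and masses are not known exactly. Their poses are not given: they have to be found in the camera images.
- block: Steel locating block, 104 mm tall, 0.4 to 0.6 kg. Origin: centre of its flat foot; z up, x along its length. The lower 42 mm is a wedge-shaped tenon, 26 mm thick (y), 24 mm long (x) at the foot face, 32 mm just above it, widening to 41 mm at its top. It starts upright, foot on the pocket floor, axes as the pocket's. Being tapered, it is unclamped once about 13 mm above its seat and then lifts freely.
- lug (a point): Point in the middle of the block's upright lug, the part to grip, 88 mm above the foot and 16 mm below the lug's top; axes as block. The lug spans 42 to 104 mm above the foot, 34 mm long (x) by 16 mm thick (y), flat faces: grip it across y from above, firmly (about 50 N).
- base: Aluminium base plate of the jig, 200 x 130 x 10 mm, screwed to the bench. Origin: centre of its underside; x along its length, z up. On it stands the grey pocket housing, 116 x 76 x 60 mm (top 70 mm above the bench when down), same centre and axes.
- pocket (a point): Centre of the pocket's mouth, level with the housing's top face; x along the pocket, z up. Pocket 58 mm long (x), 30 mm wide (y), 40 mm deep. A steel pad 12 mm tall at each end of the mouth clamps the tenon, the one at +x fixed, the one at -x a spring jaw. Below the pads there is room for the block to lean about 0.2 rad either way along x.
- jig (a joint): Height (m) of the pocket housing off its base plate on vertical guide dowels; 0 is down. It weighs 1.8 kg, held by its weight only: a straight pull on the seated block lifts it too. While the block is turned to and fro about the pocket's y axis (about 0.15 rad each way, centred between the pads) it slides in the pads and rises 2 to 3 mm per swing with little force.
- jaw (a joint): Travel (m) of the spring jaw at the pocket's -x end: 0 as seated against the block, positive pressed outwards (to 0.007), -0.003 at its inner stop when the block is free of it. It presses with about 44 N at 0, 4 N more per mm outwards.
- offcut: Bystander: offcut of aluminium box tube, 160 x 50 x 50 mm, lying on the bench; origin under its centre.
- wrench: Bystander: steel wrench lying on the bench.
- rivets: Bystander: dark steel can, 70 mm across, 90 mm tall; origin at the centre of its underside.
There are look-alikes about, which are no part of the job. Of the things like the base, leave any that is turquoise; of the rest the smaller one is meant. There is more than one size of the block; the job needs the larger.

How it is judged:
By the outcome, as a careful person would: the job done as asked, in the order asked, and still so for the second after the job is handed in, while the arm keeps its last pose, push and grip.
It also fails if it takes over 43 s, if anything falls off the work surface, if the arm or the gripper's body presses on something with over 40 N, if the wrist force passes 120 N, or if a joint passes its speed limit or range.

ROBOT

A 6-joint arm with a two-finger parallel gripper is mounted at the origin on the work surface. World frame = base frame: x ahead of the robot, y to its left, z up, the work surface at z = 0. Lengths are in m, angles in rad, forces in N, time in s.
With the tool pointing down it reaches from about 0.3 to 0.85 m from the base axis. Payload 4.2 kg.
Tool frame: the origin (TCP) lies at the very end of the fingers, on their centre line; the grasp point (between the pads) lies 19 mm behind it; z points along the fingers, y is the direction in which the jaws open and shut (so a half turn about z gives the same grasp; the last joint's range is limited). The gripper opens to 91 mm and grips with 3 to 60 N. Pads are 32 mm wide; open, the fingers measure 118 mm over their backs; the gripper's body (76 mm by 178 mm) begins 60 mm behind the grasp point.
Start: joints at [-1.357, 0.32, 1.565, -0, 1.257, -0.02], TCP at [0.133, -0.559, 0.214] pointing down, gripper open.
Joint ranges: [-3.11, 3.11], [-0.84, 2.01], [0.21, 2.61], [-1.34, 4.49], [0.05, 2.63], [-2.56, 2.56]. Speed limits (rad/s): [2.57, 2.57, 3.14, 3.14, 3.14, 3.14].

INTERFACE

Orientations are given as a 3x3 rotation matrix whose columns are the frame's x, y, z axes.
In Python, from workcell import robot, vision, models gives the robot as it stands.
- The arm moves only by the tool drive_tool, never from a script. Its argument "increments" is a list of rows, each an object of numbers: "tx", "ty", "tz": the shift along the tool's x, y, z in mm; "rx", "ry", "rz": the turn, a rotation vector about the tool's x, y, z in degrees; "gripper": the opening, from -1 (shut) to 1 (fully open). In form: [{"tx": .., "ty": .., "tz": .., "rx": .., "ry": .., "rz": .., "gripper": ..}, ...]. A call has 1 to 12 rows; each row shifts and turns the commanded pose from where the row before left it, along the tool's axes as they then stand; what a row does not reach is not made up. A row lasts 1/12 s, in which the tool goes at most 41.7 mm and 7.16 degrees, less where a joint would pass 70% of its speed; a pose out of reach is approached as far as the arm can. A call with a gripper value outside its range is refused whole. The fingers move at their own pace and stop on an object; "grip_force" is the grip in N (left out, the last holds). Time passes only in rows, so rows that do not move let the fingers close. It gives the time, the measured TCP pose, the force and the opening at its end, in the units of the state.
- robot.sense(): the state, without advancing time (a new reading comes with each control period).
- vision.camera(name): name is "side" or "top" or "wrist"; returns a dict with "color" (400x640x3 uint8, blue, green, red), "fx", "fy", "cx", "cy" (pixels), "camera_from_world" (4x4, takes a point from world to camera coordinates); the wrist camera has in their place "hand_eye" (4x4, takes a point from camera to tool coordinates, whose origin is the TCP and whose axes are the flange's). Camera axes: x right, y down, z forward; pixel columns grow to the right and rows downward; lengths in m; the calibration is good to about 2 mm. A picture is of the moment at which its call begins: read the wrist's pose just before it. There is no depth.
- robot.finish_job(): hands the job in, once; it reports no verdict.
Trained networks look in a picture, given as the dict that the camera call returned (one of the last four; its "shot" number tells which), for a name from the list of things; names that differ only in an ending like _2 or _b are one class to them, and where a whole thing is asked for, a point or a joint stands for the part that bears it (a point fixed in the world has none). Each returns a list of dicts, best first, with "p" (0 to 1); they miss things now and then, are a little off and sometimes report something else, mostly with a low value. They report only what shows in the picture. A call takes as long as a camera call. They do not tell look-alikes from the thing itself.
- models.spot_in(picture, name): "centre" ([x, y, z] in m, in world coordinates, good to about 4 mm: the middle of the surface that is visible of it).
- models.tip_of(picture, name): "centre" ([x, y, z] in m, in world coordinates, good to about 4 mm: a listed point, or the origin of a listed thing).
The state is a dict: "time_s": time; "qpos": joint angles; "joint_vel": joint speeds; "joint_efforts": joint torques, N m; "tcp_pos": TCP position; "tool_rot": TCP orientation; "wrist_force": force on the tool from outside, world axes, zero at the start; "moment": the same for the moment, N m; "width": finger opening in m.
Only numpy, scipy, OpenCV 4.12 (cv2) and the standard library are available. Lean on these libraries where they do the work, as an engineer would, in place of code of your own. Each camera call takes 0.05 s, during which the arm holds its last target.

## Working session

There is one attempt and no reset: what is moved stays moved. The work goes in short steps, Python scripts to look and compute and a tool call to move; the robot and the scene stay as the last step left them, time stands still between calls to the robot, and variables do not carry over. Pictures are saved under pics/ and viewed, and the job is handed in when it is done.

Besides the shell and the picture viewer there is one more tool, called after "Request:" as name([rows], argument=value, ...), one row to a line, values as JSON. drive_tool: Moves the arm, as the interface text tells. Its arguments: {"type":"object","properties":{"increments":{"type":"array","items":{"type":"object","properties":{"tx":{"type":"number"},"ty":{"type":"number"},"tz":{"type":"number"},"rx":{"type":"number"},"ry":{"type":"number"},"rz":{"type":"number"},"gripper":{"type":"number"}}}},"grip_force":{"type":"number"}},"required":["increments"]}

```bash
mkdir -p pics; ls; python3 - <<'E'
from workcell import robot, vision, models
import cv2
s=robot.sense();print({k:s[k] for k in ['time_s','tcp_pos','tool_rot','wrist_force','width']})
for n in ['side','top']:
    p=vision.camera(n);cv2.imwrite(f'pics/{n}0.png',p['color'])
    print(n,p['fx'],p['cx'],p['cy'],p['camera_from_world'])
    for k in ['block','lug','base','pocket','offcut','wrench','rivets']:
        for f in ['tip_of']:
            try:
                r=getattr(models,f)(p,k);print(k,f,[(round(d['p'],2),[round(float(v),3) for v in d['centre']]) for d in r])
            except Exception as e: print(k,e)
E
```

```text
pics
{'time_s': 0.0, 'tcp_pos': array([ 0.13310844, -0.55886035,  0.21312628]), 'tool_rot': array([[ 9.72793630e-01,  2.31673097e-01, -3.60677955e-04],
       [ 2.31673372e-01, -9.72792087e-01,  1.73309859e-03],
       [ 5.06476565e-05, -1.76950674e-03, -9.99998433e-01]]), 'wrist_force': array([-0.37684816, -0.88663458, -0.69894148]), 'width': 0.09132118907412247}
side 374.88776652579344 317.215410990086 200.3673815722528 [[ 0.90051246 -0.43425641  0.02233119 -0.59543013]
 [-0.25203336 -0.56310987 -0.78701109  0.19272569]
 [ 0.35433952  0.70308509 -0.61653456  0.92727207]
 [ 0.          0.          0.          1.        ]]
block tip_of [(0.78, [0.618, -0.072, 0.028]), (0.64, [0.569, -0.202, 0.001])]
lug tip_of [(0.61, [0.621, -0.071, 0.121]), (0.46, [0.57, -0.208, 0.064])]
base tip_of [(0.92, [0.615, -0.07, -0.001]), (0.82, [0.79, 0.196, 0.001]), (0.81, [0.512, -0.557, 0.001])]
pocket tip_of [(0.8, [0.51, -0.556, 0.092]), (0.71, [0.617, -0.069, 0.119]), (0.66, [0.785, 0.197, 0.073]), (0.58, [0.614, -0.075, 0.071])]
offcut tip_of [(0.88, [0.491, 0.345, -0.003])]
wrench tip_of [(0.96, [0.466, -0.345, 0.003])]
rivets tip_of [(0.62, [0.624, -0.312, -0.004])]
top 433.3668512654013 315.4051743193928 197.3643343201506 [[ 0.00532298 -0.99982102 -0.01815476 -0.05796507]
 [-0.99661044 -0.00381372 -0.08217717  0.62425367]
 [ 0.08209323  0.01853065 -0.99645237  1.4576218 ]
 [ 0.          0.          0.          1.        ]]
block tip_of [(0.6, [0.568, -0.203, -0.001]), (0.56, [0.616, -0.075, 0.029])]
lug tip_of [(0.47, [0.572, -0.198, 0.063]), (0.44, [0.62, -0.07, 0.117])]
base tip_of [(0.66, [0.788, 0.193, 0.002]), (0.61, [0.615, -0.068, 0.002])]
pocket tip_of [(0.9, [0.62, -0.073, 0.075]), (0.81, [0.506, -0.558, 0.094]), (0.58, [0.79, 0.198, 0.072]), (0.27, [0.47, -0.35, 0.004])]
offcut tip_of [(0.7, [0.495, 0.35, 0.001])]
wrench tip_of [(0.55, [0.469, -0.35, 0.002])]
rivets tip_of [(0.97, [0.626, -0.311, -0.002])]
```

View pics/side0.png

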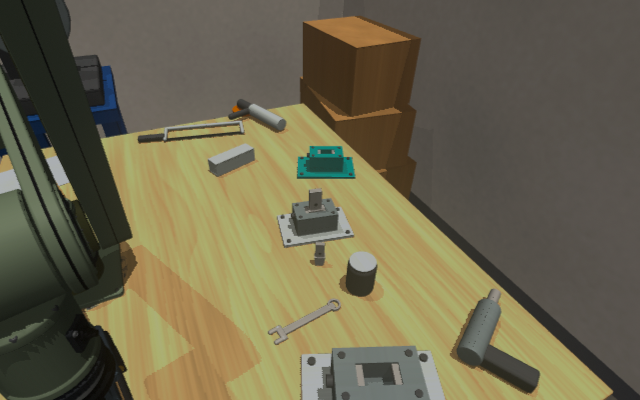

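View pics/top0.png

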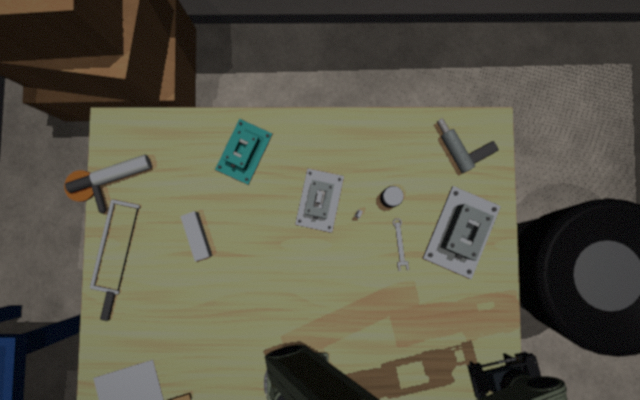

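```bash
python3 - <<'E'
import cv2,numpy as np
a=cv2.imread('pics/side0.png');b=cv2.imread('pics/top0.png')
# crops around target
import sys
def proj(R,t,f,cx,cy,p):
    c=R@p+t; return f*c[0]/c[2]+cx,f*c[1]/c[2]+cy
Rs=np.array([[ 0.90051246,-0.43425641,0.02233119],[-0.25203336,-0.56310987,-0.78701109],[0.35433952,0.70308509,-0.61653456]]);ts=np.array([-0.59543013,0.19272569,0.92727207])
Rt=np.array([[0.00532298,-0.99982102,-0.01815476],[-0.99661044,-0.00381372,-0.08217717],[0.08209323,0.01853065,-0.99645237]]);tt=np.array([-0.05796507,0.62425367,1.4576218])
p=np.array([.617,-.072,.08])
us=proj(Rs,ts,374.89,317.2,200.4,p);ut=proj(Rt,tt,433.37,315.4,197.4,p);print(us,ut)
def crop(im,u,w=60):
    x,y=int(u[0]),int(u[1]);x=max(x,w);y=max(y,w)
    c=im[y-w:y+w,x-w:x+w];print(x-w,y-w);return cv2.resize(c,(400,400),interpolation=cv2.INTER_CUBIC)
cv2.imwrite('pics/crop0.png',np.hstack([crop(a,us,70),crop(b,ut,40)]))
E
```

```text
(np.float64(314.7767345088401), np.float64(205.7060812426432)) (np.float64(320.21397994213964), np.float64(198.32473537552295))
244 135
280 158
```

View pics/crop0.png

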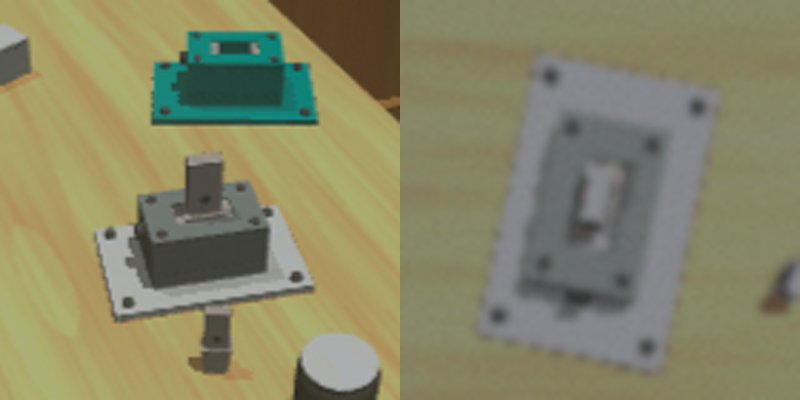

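Three jigs in the side view: turquoise at (326,163), which is excluded; large grey at (372,375); small grey at (315,220). The small grey one is meant, being the smaller of the two non-turquoise jigs, and it holds the larger block at (315,200). The loose block at (320,253) is the smaller one. The crop confirms this, with the spring jaw showing on the end nearest the robot.

```bash
cat > h.py <<'E'
import numpy as np
def ray(p,u,v,z):
    T=np.array(p['camera_from_world']);R=T[:3,:3];t=T[:3,3]
    d=R.T@np.array([(u-p['cx'])/p['fx'],(v-p['cy'])/p['fy'],1]);o=-R.T@t
    return o+d*(z-o[2])/d[2]
def proj(p,X):
    T=np.array(p['camera_from_world']);c=T[:3,:3]@X+T[:3,3];return np.array([p['fx']*c[0]/c[2]+p['cx'],p['fy']*c[1]/c[2]+p['cy']])
def wristT(p,s):
    H=np.array(p['hand_eye']);W=np.eye(4);W[:3,:3]=s['tool_rot'];W[:3,3]=s['tcp_pos']
    q=dict(p);q['camera_from_world']=np.linalg.inv(W@H);return q
E
python3 - <<'E'
from workcell import robot,vision
import numpy as np
from h import *
p=vision.camera('top')
P=[ray(p,u,v,.01) for u,v in [(310,173.2),(339.6,179.4),(299.6,221),(329.4,227.2)]]
print(np.round(P,3),np.mean(P,0)); d=P[0]+P[1]-P[2]-P[3];print(np.arctan2(d[1],d[0]))
d=P[0]+P[2]-P[1]-P[3];print(np.arctan2(-d[0],d[1]))
E
```

```text
[[ 0.71  -0.036  0.01 ]
 [ 0.689 -0.138  0.01 ]
 [ 0.544 -0.001  0.01 ]
 [ 0.523 -0.103  0.01 ]] [ 0.61636154 -0.06955573  0.01      ]
-0.20715119034745047
-0.20241808574275078
```

Request:
drive_tool([
  {"tx":32,"ty":-20,"tz":-5,"gripper":1},
  {"tx":32,"ty":-20,"tz":-5},
  {"tx":32,"ty":-20,"tz":-5},
  {"tx":32,"ty":-20,"tz":-5},
  {"tx":32,"ty":-20,"tz":-5},
  {"tx":32,"ty":-20,"tz":-5},
  {"tx":32,"ty":-20,"tz":-5},
  {"tx":32,"ty":-20,"tz":-5},
  {"tx":32,"ty":-20,"tz":-5},
  {"tx":32,"ty":-20,"tz":-5},
  {"tx":32,"ty":-20,"tz":-5},
  {"tx":32,"ty":-20,"tz":-5},
])

```text
validation failed for argument at $.in...
```

Request:
drive_tool([
  {"tx":32,"ty":-20,"tz":-5,"rx":0,"ry":0,"rz":0,"gripper":1},
  {"tx":32,"ty":-20,"tz":-5,"rx":0,"ry":0,"rz":0,"gripper":1},
  {"tx":32,"ty":-20,"tz":-5,"rx":0,"ry":0,"rz":0,"gripper":1},
  {"tx":32,"ty":-20,"tz":-5,"rx":0,"ry":0,"rz":0,"gripper":1},
  {"tx":32,"ty":-20,"tz":-5,"rx":0,"ry":0,"rz":0,"gripper":1},
  {"tx":32,"ty":-20,"tz":-5,"rx":0,"ry":0,"rz":0,"gripper":1},
  {"tx":32,"ty":-20,"tz":-5,"rx":0,"ry":0,"rz":0,"gripper":1},
  {"tx":32,"ty":-20,"tz":-5,"rx":0,"ry":0,"rz":0,"gripper":1},
  {"tx":32,"ty":-20,"tz":-5,"rx":0,"ry":0,"rz":0,"gripper":1},
  {"tx":32,"ty":-20,"tz":-5,"rx":0,"ry":0,"rz":0,"gripper":1},
  {"tx":32,"ty":-20,"tz":-5,"rx":0,"ry":0,"rz":0,"gripper":1},
  {"tx":32,"ty":-20,"tz":-5,"rx":0,"ry":0,"rz":0,"gripper":1},
])

```text
time_s: 1.85
tcp_pos: [0.4522, -0.2354, 0.2744]
tool_rot: [[0.973, 0.232, 0.0], [0.232, -0.973, -0.0], [0.0, 0.001, -1.0]]
wrist_force: [0.8, -0.4, -0.3]
width: 0.0913
```

Request:
drive_tool([
  {"tx":0,"ty":0,"tz":0,"rx":0,"ry":0,"rz":6.3,"gripper":1},
  {"tx":0,"ty":0,"tz":0,"rx":0,"ry":0,"rz":6.3,"gripper":1},
  {"tx":0,"ty":0,"tz":0,"rx":0,"ry":0,"rz":6.3,"gripper":1},
  {"tx":0,"ty":0,"tz":0,"rx":0,"ry":0,"rz":6.3,"gripper":1},
  {"tx":20,"ty":-32,"tz":0,"rx":0,"ry":0,"rz":0,"gripper":1},
  {"tx":20,"ty":-32,"tz":0,"rx":0,"ry":0,"rz":0,"gripper":1},
  {"tx":20,"ty":-32,"tz":0,"rx":0,"ry":0,"rz":0,"gripper":1},
  {"tx":20,"ty":-32,"tz":0,"rx":0,"ry":0,"rz":0,"gripper":1},
  {"tx":20,"ty":-32,"tz":0,"rx":0,"ry":0,"rz":0,"gripper":1},
  {"tx":20,"ty":-32,"tz":0,"rx":0,"ry":0,"rz":0,"gripper":1},
  {"tx":0,"ty":0,"tz":0,"rx":0,"ry":0,"rz":0,"gripper":1},
])

```text
time_s: 2.77
tcp_pos: [0.6118, -0.0686, 0.2728]
tool_rot: [[0.98, -0.199, 0.002], [-0.199, -0.98, 0.003], [0.001, -0.003, -1.0]]
wrist_force: [-0.6, 0.2, 0.2]
width: 0.0913
```

```bash
python3 - <<'E'
from workcell import robot,vision,models
import numpy as np,cv2
from h import *
s=robot.sense();p=vision.camera('wrist');cv2.imwrite('pics/w1.png',p['color'])
print(s['tcp_pos'],s['tool_rot'],np.round(p['hand_eye'],3),p['fx'])
for k in ['block','lug','base','pocket']:
    for f in ['tip_of']:
        print(k,[(round(d['p'],2),np.round(d['centre'],3)) for d in models.tip_of(p,k)])
E
```

```text
[ 0.61179794 -0.06859533  0.27284754] [[ 0.97989756 -0.19949176  0.00195001]
 [-0.19949685 -0.97989417  0.00290301]
 [ 0.00133168 -0.00323367 -0.99999388]] [[-0.001 -0.964 -0.265  0.075]
 [ 1.    -0.    -0.001 -0.001]
 [ 0.001 -0.265  0.964 -0.17 ]
 [ 0.     0.     0.     1.   ]] 301.7503781954854
block [(0.93, array([ 0.57 , -0.203,  0.003])), (0.62, array([ 0.62 , -0.069,  0.029]))]
lug [(0.65, array([ 0.618, -0.075,  0.117])), (0.6, array([ 0.57 , -0.204,  0.062]))]
base [(0.95, array([ 0.617, -0.072, -0.   ])), (0.55, array([ 0.617, -0.074,  0.071]))]
pocket [(0.71, array([0.789, 0.193, 0.069])), (0.55, array([ 0.616, -0.071,  0.071]))]
```

View pics/w1.png

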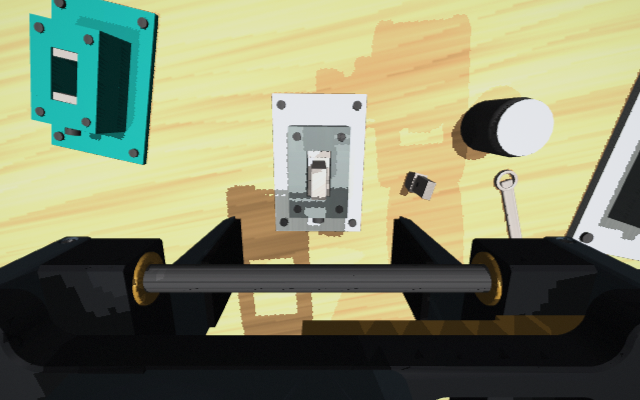

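```bash
python3 - <<'E'
import cv2
a=cv2.imread('pics/w1.png')[90:240,260:380]
cv2.imwrite('pics/w1c.png',cv2.resize(a,None,fx=4,fy=4,interpolation=cv2.INTER_CUBIC))
E
```

```text
(no output)
```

View pics/w1c.png

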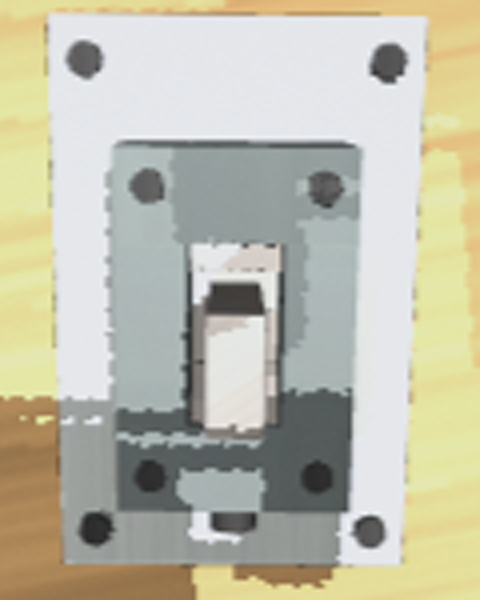

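```bash
python3 - <<'E'
from workcell import robot,vision
import numpy as np
from h import *
s=robot.sense();p=wristT(vision.camera('wrist'),s)
def go(L,z):
    P=np.array([ray(p,260+u/4,90+v/4,z) for u,v in L]);d=P[0]+P[1]-P[2]-P[3];e=P[0]+P[2]-P[1]-P[3]
    print(z,np.round(P.mean(0),4),np.arctan2(d[1],d[0]),np.arctan2(-e[0],e[1]),np.linalg.norm(d)/2,np.linalg.norm(e)/2)
go([(84,59),(388,62),(96,528),(369,530)],.011)
go([(147,186),(325,188),(150,477),(317,477)],.071)
go([(207,312),(265,312),(204,432),(265,434)],.134)
print(np.arctan2(s['tool_rot'][1,0],s['tool_rot'][0,0]))
E
```

```text
0.011 [ 0.6118 -0.0768  0.011 ] -0.21369627096311347 -0.21634726546638652 0.1701421644689931 0.10404819940471373
0.071 [ 0.6121 -0.0767  0.071 ] -0.21469905701920672 -0.21326286704362316 0.09209922993531314 0.05405067738800292
0.134 [ 0.614  -0.0769  0.134 ] -0.21808839996826446 -0.22538727762674268 0.03250191548776452 0.0156501810318329
-0.20712003048957753
```

Request:
drive_tool([
  {"tx":3,"ty":6.5,"tz":25,"rx":0,"ry":0,"rz":0.4,"gripper":1},
  {"tx":0,"ty":0,"tz":25,"rx":0,"ry":0,"rz":0,"gripper":1},
  {"tx":0,"ty":0,"tz":25,"rx":0,"ry":0,"rz":0,"gripper":1},
  {"tx":0,"ty":0,"tz":25,"rx":0,"ry":0,"rz":0,"gripper":1},
  {"tx":0,"ty":0,"tz":0,"rx":0,"ry":0,"rz":0,"gripper":1},
  {"tx":0,"ty":0,"tz":0,"rx":0,"ry":0,"rz":0,"gripper":1},
])

```text
time_s: 3.57
tcp_pos: [0.6084, -0.0813, 0.1736]
tool_rot: [[0.977, -0.213, -0.002], [-0.213, -0.977, 0.0], [-0.002, 0.0, -1.0]]
wrist_force: [-0.4, -1.1, 1.3]
width: 0.0914
```

```bash
python3 - <<'E'
from workcell import robot,vision,models
import numpy as np,cv2
from h import *
s=robot.sense();p=vision.camera('wrist');cv2.imwrite('pics/w2.png',p['color'])
print(s['tcp_pos'],s['tool_rot'])
a=p['color'][100:300,220:420]
cv2.imwrite('pics/w2c.png',cv2.resize(a,None,fx=3,fy=3,interpolation=cv2.INTER_CUBIC))
q=vision.camera('side')
b=q['color'][140:260,250:400];cv2.imwrite('pics/s2c.png',cv2.resize(b,None,fx=4,fy=4,interpolation=cv2.INTER_CUBIC))
E
```

```text
[ 0.60843786 -0.08134124  0.17355244] [[ 9.77105670e-01 -2.12742370e-01 -2.27904594e-03]
 [-2.12742511e-01 -9.77108280e-01  1.82851195e-04]
 [-2.26577485e-03  3.06185017e-04 -9.99997386e-01]]
```

View pics/w2c.png

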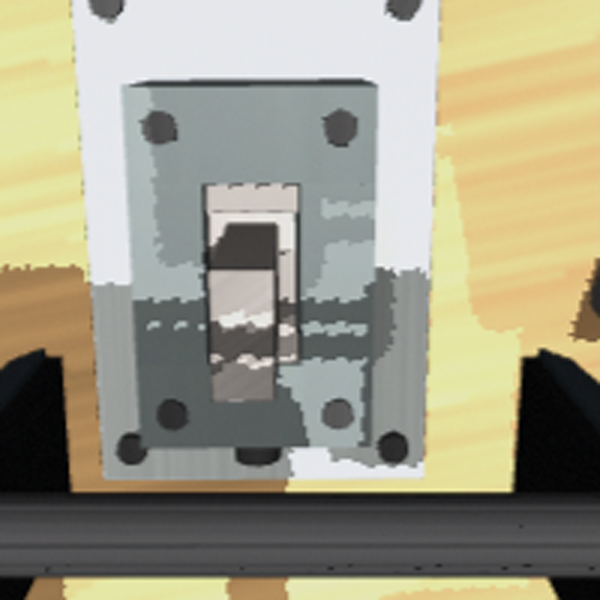

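View pics/s2c.png

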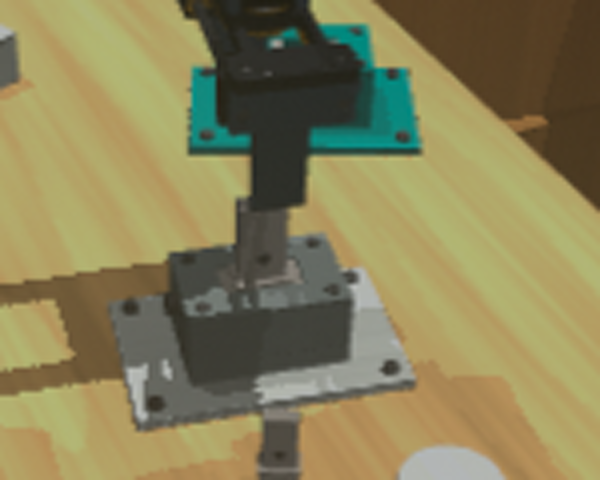

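```bash
python3 - <<'E'
from workcell import robot,vision
import numpy as np
from h import *
s=robot.sense();print(s['time_s'],s['tcp_pos'],s['joint_vel']);p=wristT(vision.camera('wrist'),s)
R=np.array(s['tool_rot'])
def go(L,z):
    P=np.array([ray(p,220+u/3,100+v/3,z) for u,v in L]);d=P[0]+P[1]-P[2]-P[3];e=P[0]+P[2]-P[1]-P[3]
    print(z,np.round(P.mean(0),4),np.arctan2(d[1],d[0]),np.arctan2(-e[0],e[1]),np.linalg.norm(d)/2,np.linalg.norm(e)/2, 1000*R.T@(P.mean(0)-s['tcp_pos']))
go([(159,127),(341,127),(172,414),(338,413)],.071)
go([(209,268),(276,268),(211,400),(273,400)],.134)
s=robot.sense();print(s['time_s'],s['tcp_pos'],s['joint_vel'])
E
```

```text
3.6667 [ 0.61038225 -0.08126972  0.17600585] [ 0.00508937 -0.00651469 -0.01419511 -0.00129783 -0.0044589  -0.00045144]
0.071 [ 0.6198 -0.07    0.071 ] -0.20857219295015036 -0.2111754461903097 0.09223801926136967 0.05443047978325362 [  6.43542144 -13.04063873 105.03022839]
0.134 [ 0.6202 -0.0701  0.134 ] -0.23209108569126422 -0.21434703056286383 0.03401824862320678 0.015861981504621977 [  7.10142777 -13.00416427  42.03213536]
3.7167 [ 0.61061546 -0.08110334  0.17629334] [ 0.00610406 -0.00194925  0.00020848  0.00038318 -0.0041779  -0.00043408]
```

Request:
drive_tool([
  {"tx":0,"ty":0,"tz":0,"rx":0,"ry":0,"rz":0,"gripper":1},
  {"tx":0,"ty":0,"tz":0,"rx":0,"ry":0,"rz":0,"gripper":1},
  {"tx":0,"ty":0,"tz":0,"rx":0,"ry":0,"rz":0,"gripper":1},
  {"tx":0,"ty":0,"tz":0,"rx":0,"ry":0,"rz":0,"gripper":1},
  {"tx":0,"ty":0,"tz":0,"rx":0,"ry":0,"rz":0,"gripper":1},
  {"tx":0,"ty":0,"tz":0,"rx":0,"ry":0,"rz":0,"gripper":1},
])

```text
time_s: 4.22
tcp_pos: [0.6095, -0.0805, 0.174]
tool_rot: [[0.977, -0.211, 0.0], [-0.211, -0.977, -0.0], [0.0, 0.0, -1.0]]
wrist_force: [0.1, -1.2, -0.1]
width: 0.0911
```

```bash
python3 - <<'E'
from workcell import robot,vision,models
import numpy as np,cv2
from h import *
s=robot.sense();p=vision.camera('wrist');cv2.imwrite('pics/w3.png',p['color'])
print(s['time_s'],s['tcp_pos'],s['joint_vel'])
a=p['color'][100:300,220:420]
cv2.imwrite('pics/w3c.png',cv2.resize(a,None,fx=3,fy=3,interpolation=cv2.INTER_CUBIC))
s=robot.sense();print(s['tcp_pos'])
p=vision.camera('side')
for k in ['lug','pocket']:
   print(k,[(round(d['p'],2),np.round(d['centre'],3)) for d in models.tip_of(p,k)])
s=robot.sense();print(s['tcp_pos'])
E
```

```text
4.2167 [ 0.6095072  -0.08046971  0.1739937 ] [-0.00142643  0.00173713  0.00246636 -0.00076704 -0.00098852  0.00211912]
[ 0.60953657 -0.08048107  0.17394332]
lug [(0.81, array([ 0.62 , -0.07 ,  0.121])), (0.49, array([ 0.566, -0.205,  0.065])), (0.44, array([ 0.465, -0.344,  0.001]))]
pocket [(0.93, array([ 0.511, -0.561,  0.091])), (0.62, array([ 0.615, -0.075,  0.072])), (0.58, array([0.786, 0.196, 0.072]))]
[ 0.60949124 -0.0804827   0.17385916]
```

View pics/w3c.png

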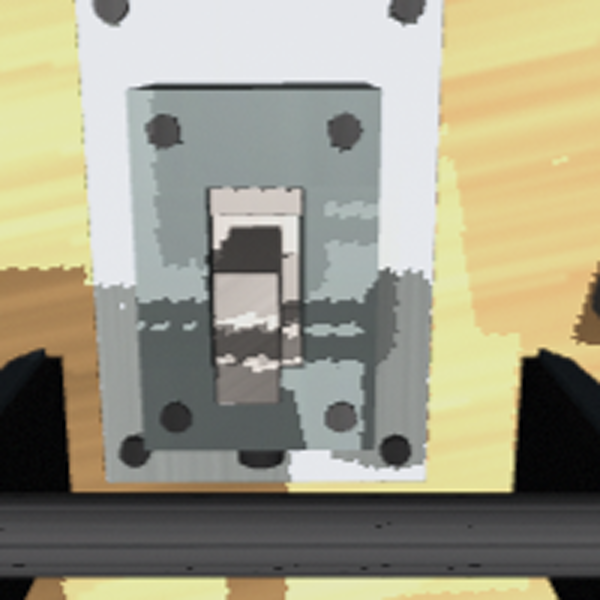

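```bash
python3 - <<'E'
from workcell import robot,vision
import numpy as np
from h import *
s=robot.sense();p=wristT(vision.camera('wrist'),s)
R=np.array(s['tool_rot'])
def go(L,z):
    P=np.array([ray(p,220+u/3,100+v/3,z) for u,v in L]);d=P[0]+P[1]-P[2]-P[3];e=P[0]+P[2]-P[1]-P[3]
    print(z,np.round(P.mean(0),4),np.arctan2(d[1],d[0]),np.arctan2(-e[0],e[1]),np.linalg.norm(d)/2,np.linalg.norm(e)/2, 1000*R.T@(P.mean(0)-s['tcp_pos']))
go([(163,130),(345,130),(176,417),(341,416)],.071)
go([(214,272),(281,272),(216,403),(279,403)],.134)
E
```

```text
0.071 [ 0.6178 -0.0702  0.071 ] -0.20838023430685162 -0.21023864911849124 0.09175632530969927 0.053886801841405964 [  5.98452154 -11.79276256 102.85732994]
0.134 [ 0.6187 -0.0706  0.134 ] -0.22615659255471457 -0.21344379410405212 0.03352186422471342 0.015840532078731952 [  6.89985953 -11.61308231  39.85721325]
```

Request:
drive_tool([
  {"tx":3.2,"ty":-6,"tz":0,"rx":0,"ry":0,"rz":0,"gripper":1},
  {"tx":3.2,"ty":-5.7,"tz":0,"rx":0,"ry":0,"rz":0,"gripper":1},
  {"tx":0,"ty":0,"tz":10,"rx":0,"ry":0,"rz":0,"gripper":1},
  {"tx":0,"ty":0,"tz":15,"rx":0,"ry":0,"rz":0,"gripper":1},
  {"tx":0,"ty":0,"tz":15,"rx":0,"ry":0,"rz":0,"gripper":1},
  {"tx":0,"ty":0,"tz":15,"rx":0,"ry":0,"rz":0,"gripper":1},
  {"tx":0,"ty":0,"tz":10,"rx":0,"ry":0,"rz":0,"gripper":1},
  {"tx":0,"ty":0,"tz":5,"rx":0,"ry":0,"rz":0,"gripper":1},
  {"tx":0,"ty":0,"tz":0,"rx":0,"ry":0,"rz":0,"gripper":1},
  {"tx":0,"ty":0,"tz":0,"rx":0,"ry":0,"rz":0,"gripper":1},
  {"tx":0,"ty":0,"tz":0,"rx":0,"ry":0,"rz":0,"gripper":1},
  {"tx":0,"ty":0,"tz":0,"rx":0,"ry":0,"rz":0,"gripper":1},
])

```text
time_s: 5.47
tcp_pos: [0.6189, -0.0706, 0.1049]
tool_rot: [[0.977, -0.211, 0.002], [-0.211, -0.977, -0.0], [0.002, -0.0, -1.0]]
wrist_force: [0.0, 0.6, -1.2]
width: 0.0915
```

```bash
python3 - <<'E'
from workcell import robot,vision,models
import numpy as np,cv2
from h import *
s=robot.sense();p=vision.camera('wrist')
print(s['time_s'],s['tcp_pos'],s['tool_rot'],s['joint_vel'],s['wrist_force'])
a=p['color'][150:350,170:470]
cv2.imwrite('pics/w4c.png',cv2.resize(a,None,fx=2.6,fy=2.6,interpolation=cv2.INTER_CUBIC))
E
```

```text
5.4667 [ 0.61887877 -0.07057591  0.1049187 ] [[ 9.77389929e-01 -2.11436004e-01  1.93466328e-03]
 [-2.11435714e-01 -9.77391842e-01 -3.55530018e-04]
 [ 1.96609595e-03 -6.15654532e-05 -9.99998065e-01]] [ 0.0019784  -0.00013053  0.00258446 -0.00239991  0.00094071  0.00059735] [ 0.04153938  0.61305012 -1.16259825]
```

View pics/w4c.png

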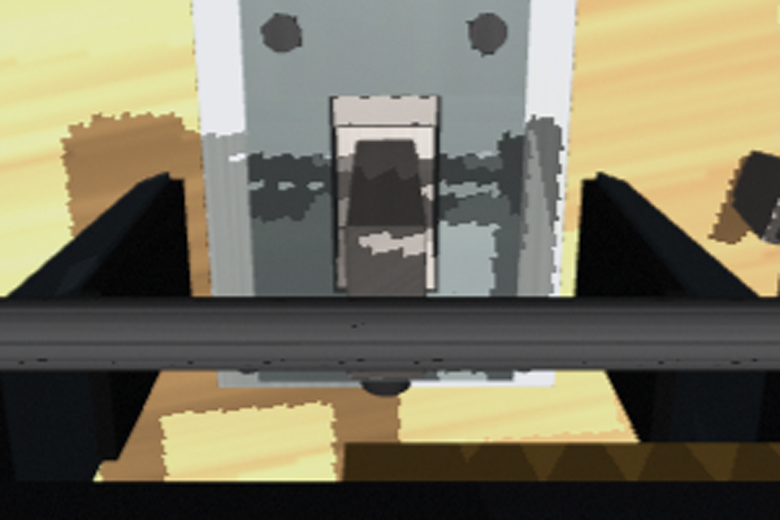

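Request:
drive_tool([
  {"tx":0,"ty":0,"tz":3,"rx":0,"ry":0,"rz":0,"gripper":1},
  {"tx":0,"ty":0,"tz":3,"rx":0,"ry":0,"rz":0,"gripper":1},
  {"tx":0,"ty":0,"tz":0,"rx":0,"ry":0,"rz":0,"gripper":0},
  {"tx":0,"ty":0,"tz":0,"rx":0,"ry":0,"rz":0,"gripper":-0.5},
  {"tx":0,"ty":0,"tz":0,"rx":0,"ry":0,"rz":0,"gripper":-1},
  {"tx":0,"ty":0,"tz":0,"rx":0,"ry":0,"rz":0,"gripper":-1},
  {"tx":0,"ty":0,"tz":0,"rx":0,"ry":0,"rz":0,"gripper":-1},
  {"tx":0,"ty":0,"tz":0,"rx":0,"ry":0,"rz":0,"gripper":-1},
  {"tx":0,"ty":0,"tz":0,"rx":0,"ry":0,"rz":0,"gripper":-1},
  {"tx":0,"ty":0,"tz":0,"rx":0,"ry":0,"rz":0,"gripper":-1},
  {"tx":0,"ty":0,"tz":0,"rx":0,"ry":0,"rz":0,"gripper":-1},
  {"tx":0,"ty":0,"tz":0,"rx":0,"ry":0,"rz":0,"gripper":-1},
], grip_force=50)

```text
time_s: 6.52
tcp_pos: [0.6183, -0.0705, 0.0979]
tool_rot: [[0.977, -0.211, 0.0], [-0.211, -0.977, -0.0], [0.0, 0.0, -1.0]]
wrist_force: [1.2, -0.0, 0.5]
width: 0.0274
```

```bash
python3 - <<'E'
from workcell import robot
s=robot.sense()
print(s['time_s'],s['tcp_pos'],s['tool_rot'],s['wrist_force'],s['moment'],s['width'])
E
```

```text
6.5167 [ 0.61826262 -0.07046536  0.09794982] [[ 9.77382641e-01 -2.11478528e-01  6.73781728e-05]
 [-2.11478524e-01 -9.77382642e-01 -7.00094621e-05]
 [ 8.06597546e-05  5.41769964e-05 -9.99999995e-01]] [ 1.22078863 -0.04601889  0.5068061 ] [ 0.03869324  0.03950367 -0.01203609] 0.027388770972746317
```

Still closing, at 27 mm.

Request:
drive_tool([
  {"tx":0,"ty":0,"tz":0,"rx":0,"ry":0,"rz":0,"gripper":-1},
  {"tx":0,"ty":0,"tz":0,"rx":0,"ry":0,"rz":0,"gripper":-1},
  {"tx":0,"ty":0,"tz":0,"rx":0,"ry":0,"rz":0,"gripper":-1},
  {"tx":0,"ty":0,"tz":0,"rx":0,"ry":0,"rz":0,"gripper":-1},
  {"tx":0,"ty":0,"tz":0,"rx":0,"ry":0,"rz":0,"gripper":-1},
  {"tx":0,"ty":0,"tz":0,"rx":0,"ry":0,"rz":0,"gripper":-1},
], grip_force=50)

```text
time_s: 7.02
tcp_pos: [0.6181, -0.071, 0.098]
tool_rot: [[0.977, -0.211, -0.0], [-0.211, -0.977, -0.001], [-0.0, 0.001, -1.0]]
wrist_force: [-0.5, -4.0, 0.1]
width: 0.0159
```

```bash
python3 - <<'E'
from workcell import robot,vision
import cv2
s=robot.sense()
print(s['time_s'],s['tcp_pos'],s['tool_rot'],s['wrist_force'],s['moment'],s['width'])
q=vision.camera('side')
b=q['color'][140:260,250:400];cv2.imwrite('pics/s5c.png',cv2.resize(b,None,fx=4,fy=4,interpolation=cv2.INTER_CUBIC))
E
```

```text
7.0167 [ 0.6180975  -0.07101837  0.09797149] [[ 9.77485148e-01 -2.11004074e-01 -2.57408972e-04]
 [-2.11004230e-01 -9.77484526e-01 -1.10298711e-03]
 [-1.88785133e-05  1.13246790e-03 -9.99999359e-01]] [-0.48766251 -3.98909635  0.12734175] [-0.65240698  0.10727939  0.26464333] 0.015910590182291587
```

View pics/s5c.png

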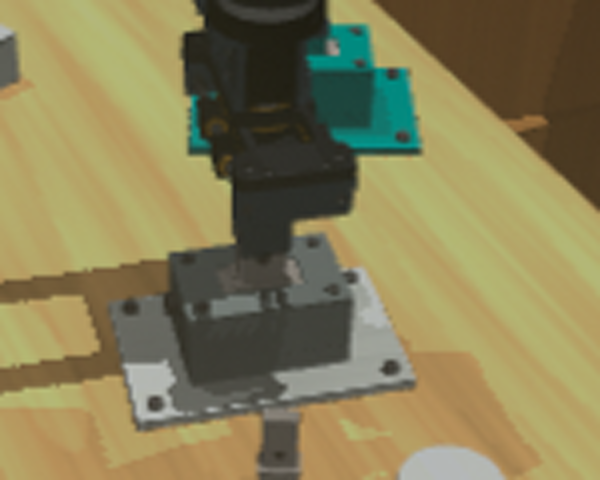

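Request:
drive_tool([
  {"tx":-0.86,"ty":0,"tz":-0.1,"rx":0,"ry":1.45,"rz":0,"gripper":-1},
  {"tx":-0.86,"ty":0,"tz":-0.1,"rx":0,"ry":1.45,"rz":0,"gripper":-1},
  {"tx":-0.86,"ty":0,"tz":-0.1,"rx":0,"ry":1.45,"rz":0,"gripper":-1},
  {"tx":-0.86,"ty":0,"tz":-0.1,"rx":0,"ry":1.45,"rz":0,"gripper":-1},
  {"tx":-0.86,"ty":0,"tz":-0.1,"rx":0,"ry":1.45,"rz":0,"gripper":-1},
  {"tx":-0.86,"ty":0,"tz":-0.1,"rx":0,"ry":1.45,"rz":0,"gripper":-1},
  {"tx":0,"ty":0,"tz":0,"rx":0,"ry":0,"rz":0,"gripper":-1},
  {"tx":0,"ty":0,"tz":0,"rx":0,"ry":0,"rz":0,"gripper":-1},
], grip_force=50)

```text
time_s: 7.73
tcp_pos: [0.6149, -0.0703, 0.0999]
tool_rot: [[0.965, -0.211, 0.153], [-0.208, -0.977, -0.034], [0.157, 0.001, -0.988]]
wrist_force: [1.8, -5.5, 4.2]
width: 0.0159
```

```bash
cat > st.py <<'E'
import sys
from workcell import robot,vision
import cv2,numpy as np
s=robot.sense();R=np.array(s['tool_rot'])
lean=np.arctan2(-(R[:,2]@np.array([.9775,-.211,0])),-R[2,2])
pv=np.array(s['tcp_pos'])+R[:,2]*(s['tcp_pos'][2]-.064)/-R[2,2]
print('t',round(s['time_s'],2),'tcp',np.round(s['tcp_pos'],4),'lean',round(lean,3),'axis at z.064',np.round(pv,4),'F',np.round(s['wrist_force'],1),'M',np.round(s['moment'],2),s['width'])
q=vision.camera('side')
b=q['color'][140:260,250:400];cv2.imwrite(f'pics/{sys.argv[1]}.png',cv2.resize(b,None,fx=4,fy=4,interpolation=cv2.INTER_CUBIC))
E
python3 st.py s6
```

```text
t 7.73 tcp [ 0.6149 -0.0703  0.0999] lean -0.157 axis at z.064 [ 0.6205 -0.0716  0.064 ] F [ 1.8 -5.5  4.2] M [-0.97  0.29  0.07] 0.0159430052328957
```

View pics/s6.png

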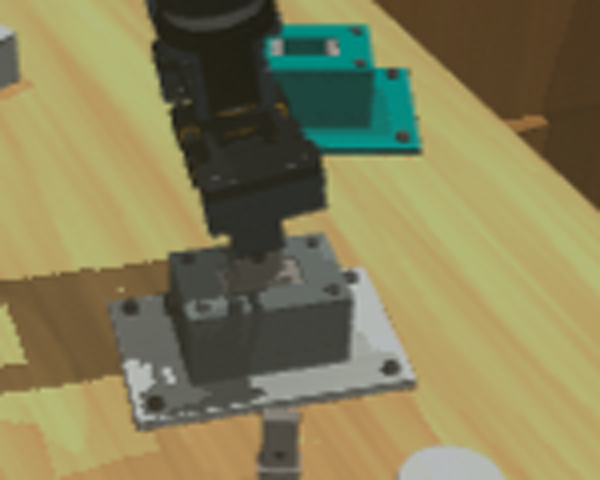

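Request:
drive_tool([
  {"tx":0.84,"ty":0,"tz":-0.2,"rx":0,"ry":-1.47,"rz":0,"gripper":-1},
  {"tx":0.84,"ty":0,"tz":-0.2,"rx":0,"ry":-1.47,"rz":0,"gripper":-1},
  {"tx":0.84,"ty":0,"tz":-0.2,"rx":0,"ry":-1.47,"rz":0,"gripper":-1},
  {"tx":0.84,"ty":0,"tz":-0.2,"rx":0,"ry":-1.47,"rz":0,"gripper":-1},
  {"tx":0.84,"ty":0,"tz":-0.2,"rx":0,"ry":-1.47,"rz":0,"gripper":-1},
  {"tx":0.84,"ty":0,"tz":-0.2,"rx":0,"ry":-1.47,"rz":0,"gripper":-1},
  {"tx":0.84,"ty":0,"tz":-0.2,"rx":0,"ry":-1.47,"rz":0,"gripper":-1},
  {"tx":0.84,"ty":0,"tz":-0.2,"rx":0,"ry":-1.47,"rz":0,"gripper":-1},
  {"tx":0.84,"ty":0,"tz":-0.2,"rx":0,"ry":-1.47,"rz":0,"gripper":-1},
  {"tx":0.84,"ty":0,"tz":-0.2,"rx":0,"ry":-1.47,"rz":0,"gripper":-1},
  {"tx":0.84,"ty":0,"tz":-0.2,"rx":0,"ry":-1.47,"rz":0,"gripper":-1},
  {"tx":0.84,"ty":0,"tz":-0.2,"rx":0,"ry":-1.47,"rz":0,"gripper":-1},
], grip_force=50)

```text
time_s: 8.78
tcp_pos: [0.6225, -0.0719, 0.1038]
tool_rot: [[0.965, -0.212, -0.153], [-0.209, -0.977, 0.032], [-0.156, 0.001, -0.988]]
wrist_force: [-9.1, -1.9, 13.1]
width: 0.0157
```

```bash
python3 st.py s7
```

```text
t 8.78 tcp [ 0.6225 -0.0719  0.1038] lean 0.157 axis at z.064 [ 0.6163 -0.0706  0.064 ] F [-9.1 -1.9 13.1] M [-0.68  0.73  0.21] 0.015744867235315572
```

View pics/s7.png

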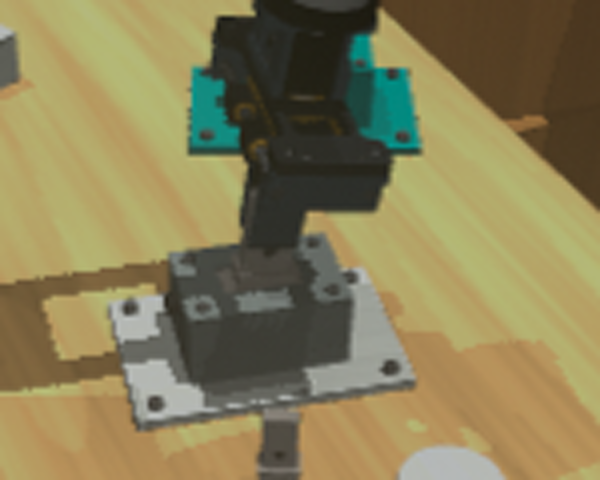

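Request:
drive_tool([
  {"tx":-0.98,"ty":0,"tz":-0.15,"rx":0,"ry":1.5,"rz":0,"gripper":-1},
  {"tx":-0.98,"ty":0,"tz":-0.15,"rx":0,"ry":1.5,"rz":0,"gripper":-1},
  {"tx":-0.98,"ty":0,"tz":-0.15,"rx":0,"ry":1.5,"rz":0,"gripper":-1},
  {"tx":-0.98,"ty":0,"tz":-0.15,"rx":0,"ry":1.5,"rz":0,"gripper":-1},
  {"tx":-0.98,"ty":0,"tz":-0.15,"rx":0,"ry":1.5,"rz":0,"gripper":-1},
  {"tx":-0.98,"ty":0,"tz":-0.15,"rx":0,"ry":1.5,"rz":0,"gripper":-1},
  {"tx":-0.98,"ty":0,"tz":-0.15,"rx":0,"ry":1.5,"rz":0,"gripper":-1},
  {"tx":-0.98,"ty":0,"tz":-0.15,"rx":0,"ry":1.5,"rz":0,"gripper":-1},
  {"tx":-0.98,"ty":0,"tz":-0.15,"rx":0,"ry":1.5,"rz":0,"gripper":-1},
  {"tx":-0.98,"ty":0,"tz":-0.15,"rx":0,"ry":1.5,"rz":0,"gripper":-1},
  {"tx":-0.98,"ty":0,"tz":-0.15,"rx":0,"ry":1.5,"rz":0,"gripper":-1},
  {"tx":-0.98,"ty":0,"tz":-0.15,"rx":0,"ry":1.5,"rz":0,"gripper":-1},
], grip_force=50)

```text
time_s: 9.83
tcp_pos: [0.6141, -0.0698, 0.1051]
tool_rot: [[0.964, -0.211, 0.161], [-0.208, -0.977, -0.035], [0.165, 0.0, -0.986]]
wrist_force: [4.4, -4.5, 6.4]
width: 0.0158
```

```bash
python3 st.py s8
```

```text
t 9.83 tcp [ 0.6141 -0.0698  0.1051] lean -0.166 axis at z.064 [ 0.6208 -0.0713  0.064 ] F [ 4.4 -4.5  6.4] M [-0.84  0.33  0.01] 0.015821381140330642
```

View pics/s8.png

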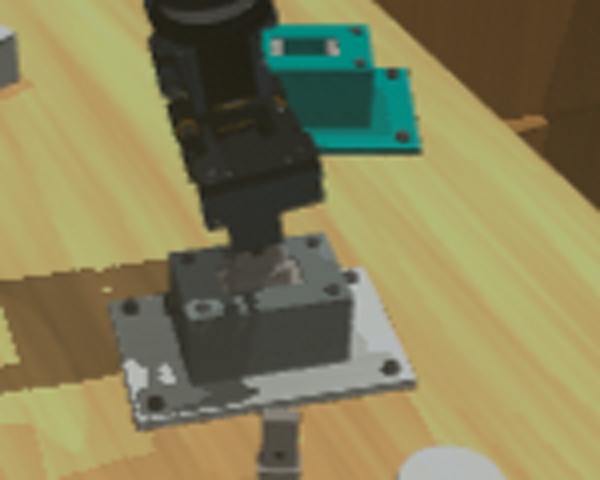

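Request:
drive_tool([
  {"tx":0.99,"ty":0,"tz":-0.2,"rx":0,"ry":-1.52,"rz":0,"gripper":-1},
  {"tx":0.99,"ty":0,"tz":-0.2,"rx":0,"ry":-1.52,"rz":0,"gripper":-1},
  {"tx":0.99,"ty":0,"tz":-0.2,"rx":0,"ry":-1.52,"rz":0,"gripper":-1},
  {"tx":0.99,"ty":0,"tz":-0.2,"rx":0,"ry":-1.52,"rz":0,"gripper":-1},
  {"tx":0.99,"ty":0,"tz":-0.2,"rx":0,"ry":-1.52,"rz":0,"gripper":-1},
  {"tx":0.99,"ty":0,"tz":-0.2,"rx":0,"ry":-1.52,"rz":0,"gripper":-1},
  {"tx":0.99,"ty":0,"tz":-0.2,"rx":0,"ry":-1.52,"rz":0,"gripper":-1},
  {"tx":0.99,"ty":0,"tz":-0.2,"rx":0,"ry":-1.52,"rz":0,"gripper":-1},
  {"tx":0.99,"ty":0,"tz":-0.2,"rx":0,"ry":-1.52,"rz":0,"gripper":-1},
  {"tx":0.99,"ty":0,"tz":-0.2,"rx":0,"ry":-1.52,"rz":0,"gripper":-1},
  {"tx":0.99,"ty":0,"tz":-0.2,"rx":0,"ry":-1.52,"rz":0,"gripper":-1},
  {"tx":0.99,"ty":0,"tz":-0.2,"rx":0,"ry":-1.52,"rz":0,"gripper":-1},
], grip_force=50)

```text
time_s: 10.88
tcp_pos: [0.624, -0.0718, 0.1078]
tool_rot: [[0.965, -0.212, -0.154], [-0.209, -0.977, 0.033], [-0.157, 0.0, -0.988]]
wrist_force: [-5.6, -1.6, 11.0]
width: 0.0156
```

```bash
python3 st.py s9
```

```text
t 10.88 tcp [ 0.624  -0.0718  0.1078] lean 0.158 axis at z.064 [ 0.6172 -0.0703  0.064 ] F [-5.6 -1.6 11. ] M [-0.57  0.1   0.13] 0.015648635635412838
```

View pics/s9.png

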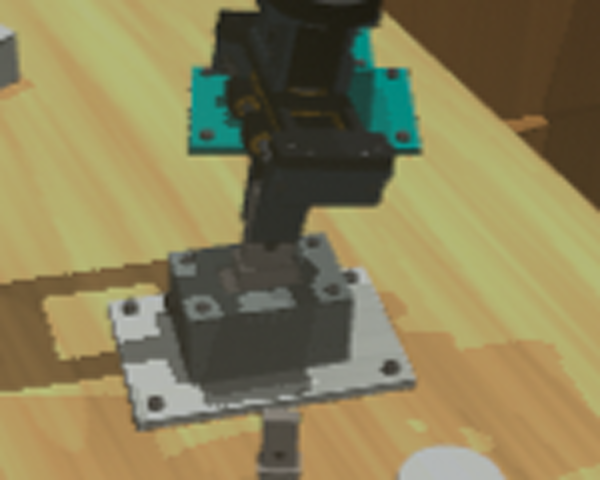

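Request:
drive_tool([
  {"tx":-1.08,"ty":0,"tz":-0.2,"rx":0,"ry":1.5,"rz":0,"gripper":-1},
  {"tx":-1.08,"ty":0,"tz":-0.2,"rx":0,"ry":1.5,"rz":0,"gripper":-1},
  {"tx":-1.08,"ty":0,"tz":-0.2,"rx":0,"ry":1.5,"rz":0,"gripper":-1},
  {"tx":-1.08,"ty":0,"tz":-0.2,"rx":0,"ry":1.5,"rz":0,"gripper":-1},
  {"tx":-1.08,"ty":0,"tz":-0.2,"rx":0,"ry":1.5,"rz":0,"gripper":-1},
  {"tx":-1.08,"ty":0,"tz":-0.2,"rx":0,"ry":1.5,"rz":0,"gripper":-1},
  {"tx":-1.08,"ty":0,"tz":-0.2,"rx":0,"ry":1.5,"rz":0,"gripper":-1},
  {"tx":-1.08,"ty":0,"tz":-0.2,"rx":0,"ry":1.5,"rz":0,"gripper":-1},
  {"tx":-1.08,"ty":0,"tz":-0.2,"rx":0,"ry":1.5,"rz":0,"gripper":-1},
  {"tx":-1.08,"ty":0,"tz":-0.2,"rx":0,"ry":1.5,"rz":0,"gripper":-1},
  {"tx":-1.08,"ty":0,"tz":-0.2,"rx":0,"ry":1.5,"rz":0,"gripper":-1},
  {"tx":-1.08,"ty":0,"tz":-0.2,"rx":0,"ry":1.5,"rz":0,"gripper":-1},
], grip_force=50)

```text
time_s: 11.93
tcp_pos: [0.6119, -0.0689, 0.1093]
tool_rot: [[0.965, -0.212, 0.154], [-0.209, -0.977, -0.033], [0.158, -0.001, -0.987]]
wrist_force: [3.3, -2.9, 4.4]
width: 0.0157
```

```bash
python3 st.py s10
```

```text
t 11.93 tcp [ 0.6119 -0.0689  0.1093] lean -0.159 axis at z.064 [ 0.619  -0.0704  0.064 ] F [ 3.3 -2.9  4.4] M [-0.43  0.56  0.05] 0.01566240186895406
```

View pics/s10.png

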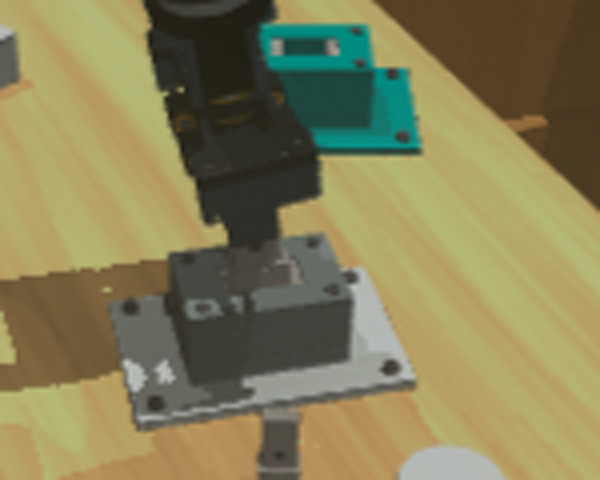

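Request:
drive_tool([
  {"tx":1.16,"ty":0,"tz":-0.2,"rx":0,"ry":-1.5,"rz":0,"gripper":-1},
  {"tx":1.16,"ty":0,"tz":-0.2,"rx":0,"ry":-1.5,"rz":0,"gripper":-1},
  {"tx":1.16,"ty":0,"tz":-0.2,"rx":0,"ry":-1.5,"rz":0,"gripper":-1},
  {"tx":1.16,"ty":0,"tz":-0.2,"rx":0,"ry":-1.5,"rz":0,"gripper":-1},
  {"tx":1.16,"ty":0,"tz":-0.2,"rx":0,"ry":-1.5,"rz":0,"gripper":-1},
  {"tx":1.16,"ty":0,"tz":-0.2,"rx":0,"ry":-1.5,"rz":0,"gripper":-1},
  {"tx":1.16,"ty":0,"tz":-0.2,"rx":0,"ry":-1.5,"rz":0,"gripper":-1},
  {"tx":1.16,"ty":0,"tz":-0.2,"rx":0,"ry":-1.5,"rz":0,"gripper":-1},
  {"tx":1.16,"ty":0,"tz":-0.2,"rx":0,"ry":-1.5,"rz":0,"gripper":-1},
  {"tx":1.16,"ty":0,"tz":-0.2,"rx":0,"ry":-1.5,"rz":0,"gripper":-1},
  {"tx":1.16,"ty":0,"tz":-0.2,"rx":0,"ry":-1.5,"rz":0,"gripper":-1},
  {"tx":1.16,"ty":0,"tz":-0.2,"rx":0,"ry":-1.5,"rz":0,"gripper":-1},
], grip_force=50)

```text
time_s: 12.98
tcp_pos: [0.6251, -0.0713, 0.11]
tool_rot: [[0.965, -0.212, -0.155], [-0.209, -0.977, 0.035], [-0.159, -0.001, -0.987]]
wrist_force: [0.0, -0.2, -1.7]
width: 0.016
```

```bash
python3 st.py s11
```

```text
t 12.98 tcp [ 0.6251 -0.0713  0.11  ] lean 0.16 axis at z.064 [ 0.6179 -0.0697  0.064 ] F [ 0.  -0.2 -1.7] M [-0.31 -0.79  0.08] 0.016021708181507884
```

View pics/s11.png

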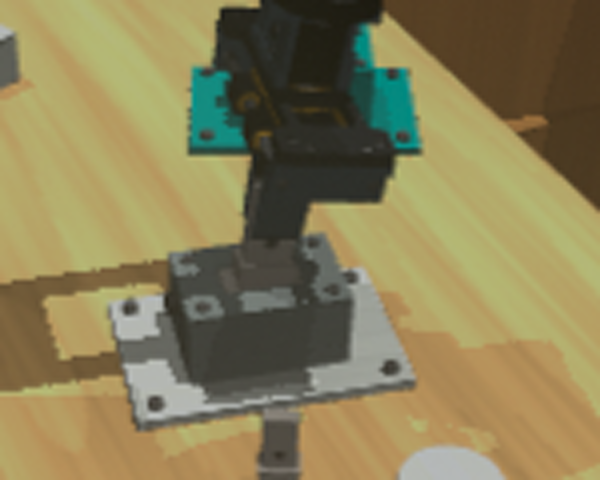

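Request:
drive_tool([
  {"tx":-1.2,"ty":0,"tz":-0.2,"rx":0,"ry":1.5,"rz":0,"gripper":-1},
  {"tx":-1.2,"ty":0,"tz":-0.2,"rx":0,"ry":1.5,"rz":0,"gripper":-1},
  {"tx":-1.2,"ty":0,"tz":-0.2,"rx":0,"ry":1.5,"rz":0,"gripper":-1},
  {"tx":-1.2,"ty":0,"tz":-0.2,"rx":0,"ry":1.5,"rz":0,"gripper":-1},
  {"tx":-1.2,"ty":0,"tz":-0.2,"rx":0,"ry":1.5,"rz":0,"gripper":-1},
  {"tx":-1.2,"ty":0,"tz":-0.2,"rx":0,"ry":1.5,"rz":0,"gripper":-1},
  {"tx":-1.2,"ty":0,"tz":-0.2,"rx":0,"ry":1.5,"rz":0,"gripper":-1},
  {"tx":-1.2,"ty":0,"tz":-0.2,"rx":0,"ry":1.5,"rz":0,"gripper":-1},
  {"tx":-1.2,"ty":0,"tz":-0.2,"rx":0,"ry":1.5,"rz":0,"gripper":-1},
  {"tx":-1.2,"ty":0,"tz":-0.2,"rx":0,"ry":1.5,"rz":0,"gripper":-1},
  {"tx":-1.2,"ty":0,"tz":-0.2,"rx":0,"ry":1.5,"rz":0,"gripper":-1},
  {"tx":-1.2,"ty":0,"tz":-0.2,"rx":0,"ry":1.5,"rz":0,"gripper":-1},
], grip_force=50)

```text
time_s: 14.03
tcp_pos: [0.6114, -0.0682, 0.1135]
tool_rot: [[0.965, -0.212, 0.155], [-0.21, -0.977, -0.032], [0.158, -0.002, -0.987]]
wrist_force: [3.2, -0.1, -0.7]
width: 0.0158
```

```bash
python3 st.py s12
```

```text
t 14.03 tcp [ 0.6114 -0.0682  0.1135] lean -0.159 axis at z.064 [ 0.6191 -0.0698  0.064 ] F [ 3.2 -0.1 -0.7] M [-0.13 -0.26  0.02] 0.01577115039075483
```

View pics/s12.png

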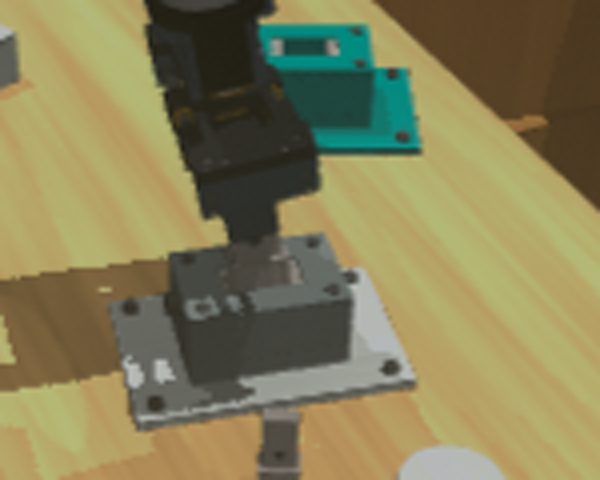

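Request:
drive_tool([
  {"tx":1.28,"ty":0.1,"tz":-0.3,"rx":0,"ry":-1.52,"rz":0,"gripper":-1},
  {"tx":1.28,"ty":0.1,"tz":-0.3,"rx":0,"ry":-1.52,"rz":0,"gripper":-1},
  {"tx":1.28,"ty":0.1,"tz":-0.3,"rx":0,"ry":-1.52,"rz":0,"gripper":-1},
  {"tx":1.28,"ty":0.1,"tz":-0.3,"rx":0,"ry":-1.52,"rz":0,"gripper":-1},
  {"tx":1.28,"ty":0.1,"tz":-0.3,"rx":0,"ry":-1.52,"rz":0,"gripper":-1},
  {"tx":1.28,"ty":0.1,"tz":-0.3,"rx":0,"ry":-1.52,"rz":0,"gripper":-1},
  {"tx":0,"ty":0,"tz":0,"rx":0,"ry":0,"rz":0,"gripper":-1},
  {"tx":0,"ty":0,"tz":0,"rx":0,"ry":0,"rz":0,"gripper":-1},
  {"tx":0,"ty":0,"tz":0,"rx":0,"ry":0,"rz":0,"gripper":-1},
], grip_force=50)

```text
time_s: 14.83
tcp_pos: [0.6178, -0.0705, 0.1148]
tool_rot: [[0.977, -0.212, -0.003], [-0.212, -0.977, 0.002], [-0.004, -0.001, -1.0]]
wrist_force: [4.1, -0.4, -6.9]
width: 0.016
```

```bash
python3 st.py s13
```

```text
t 14.83 tcp [ 0.6178 -0.0705  0.1148] lean 0.004 axis at z.064 [ 0.6176 -0.0704  0.064 ] F [ 4.1 -0.4 -6.9] M [ 0.07 -1.05  0.04] 0.01603926381849791
```

View pics/s13.png

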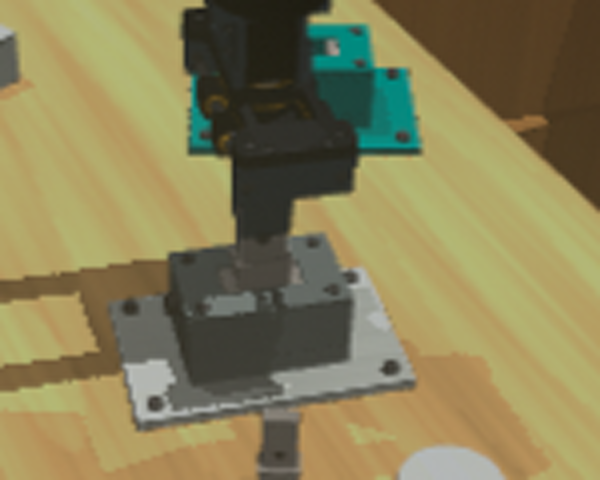

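Request:
drive_tool([
  {"tx":0.2,"ty":0,"tz":-0.7,"rx":0,"ry":0,"rz":0,"gripper":-1},
  {"tx":0.2,"ty":0,"tz":-0.7,"rx":0,"ry":0,"rz":0,"gripper":-1},
  {"tx":0.2,"ty":0,"tz":-0.7,"rx":0,"ry":0,"rz":0,"gripper":-1},
  {"tx":0.2,"ty":0,"tz":-0.7,"rx":0,"ry":0,"rz":0,"gripper":-1},
  {"tx":0,"ty":0,"tz":0,"rx":0,"ry":0,"rz":0,"gripper":-1},
], grip_force=50)

```text
time_s: 15.3
tcp_pos: [0.6174, -0.071, 0.1184]
tool_rot: [[0.977, -0.211, -0.006], [-0.211, -0.977, 0.001], [-0.006, 0.0, -1.0]]
wrist_force: [2.1, -0.5, -5.1]
width: 0.016
```

```bash
python3 st.py s14
```

```text
t 15.3 tcp [ 0.6174 -0.071   0.1184] lean 0.006 axis at z.064 [ 0.6171 -0.071   0.064 ] F [ 2.1 -0.5 -5.1] M [-0.1  -0.46 -0.03] 0.015952979490481307
```

View pics/s14.png

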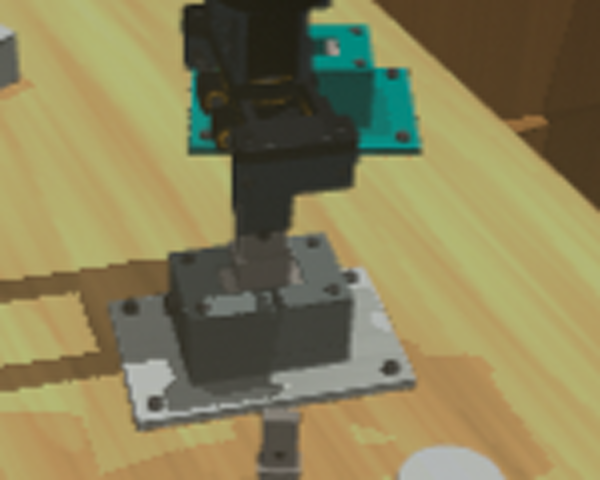

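Request:
drive_tool([
  {"tx":0.3,"ty":-0.3,"tz":-2,"rx":0,"ry":0,"rz":0,"gripper":-1},
  {"tx":0.3,"ty":0,"tz":-3,"rx":0,"ry":0,"rz":0,"gripper":-1},
  {"tx":0,"ty":0,"tz":-4,"rx":0,"ry":0.2,"rz":0,"gripper":-1},
  {"tx":0,"ty":0,"tz":-5,"rx":0,"ry":0.1,"rz":0,"gripper":-1},
  {"tx":0,"ty":0,"tz":-5,"rx":0,"ry":0,"rz":0,"gripper":-1},
  {"tx":0,"ty":0,"tz":-5,"rx":0,"ry":0,"rz":0,"gripper":-1},
  {"tx":0,"ty":0,"tz":-5,"rx":0,"ry":0,"rz":0,"gripper":-1},
  {"tx":0,"ty":0,"tz":-3,"rx":0,"ry":0,"rz":0,"gripper":-1},
  {"tx":0,"ty":0,"tz":-2,"rx":0,"ry":0,"rz":0,"gripper":-1},
  {"tx":0,"ty":0,"tz":0,"rx":0,"ry":0,"rz":0,"gripper":-1},
  {"tx":0,"ty":0,"tz":0,"rx":0,"ry":0,"rz":0,"gripper":-1},
  {"tx":0,"ty":0,"tz":0,"rx":0,"ry":0,"rz":0,"gripper":-1},
], grip_force=50)

```text
time_s: 16.35
tcp_pos: [0.6185, -0.0708, 0.1519]
tool_rot: [[0.977, -0.211, -0.001], [-0.211, -0.977, -0.0], [-0.001, 0.0, -1.0]]
wrist_force: [-0.6, 1.2, -4.4]
width: 0.0159
```

```bash
python3 st.py s15; python3 - <<'E'
from workcell import vision,robot,models
import cv2,numpy as np
from h import *
p=vision.camera('side')
for k in ['block','lug','pocket']:
   print(k,[(round(d['p'],2),np.round(d['centre'],3)) for d in models.tip_of(p,k)])
cv2.imwrite('pics/side15.png',p['color'])
for z in (.07,.08,.085,.09,.095):
    c=np.array([.618,-.0705,z]);u=proj(p,c);print(z,u,(u-[250,140])*4)
s=robot.sense();p=vision.camera('wrist');cv2.imwrite('pics/w15.png',p['color'])
E
```

```text
t 16.35 tcp [ 0.6185 -0.0708  0.1519] lean 0.001 axis at z.064 [ 0.6184 -0.0708  0.064 ] F [-0.6  1.2 -4.4] M [ 0.02 -0.    0.01] 0.01593690166036528
block [(0.71, array([ 0.569, -0.202,  0.001])), (0.6, array([ 0.621, -0.073,  0.081]))]
lug [(0.78, array([ 0.619, -0.068,  0.175])), (0.78, array([ 0.567, -0.206,  0.063])), (0.15, array([ 0.616, -0.069,  0.001]))]
pocket [(0.84, array([ 0.616, -0.074,  0.072])), (0.5, array([0.786, 0.193, 0.068]))]
0.07 [314.81876641 208.04553657] [259.27506564 272.18214628]
0.08 [314.88458955 205.27374869] [259.53835819 261.09499474]
0.085 [314.91779257 203.87558144] [259.6711703  255.50232578]
0.09 [314.95119221 202.4691351 ] [259.80476885 249.87654041]
0.095 [314.98479021 201.05433591] [259.93916083 244.21734363]
```

View pics/s15.png

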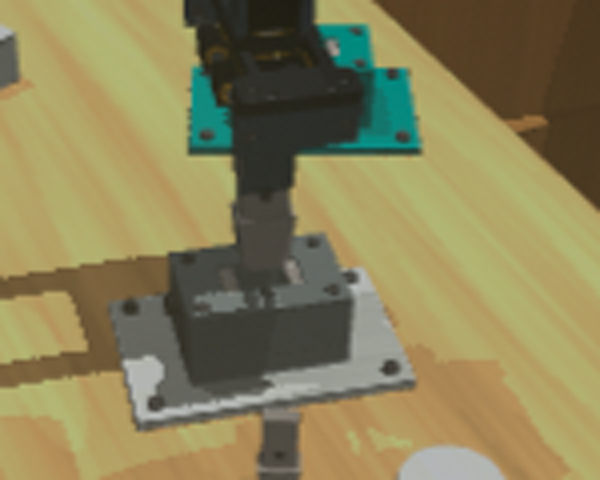

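View pics/w15.png

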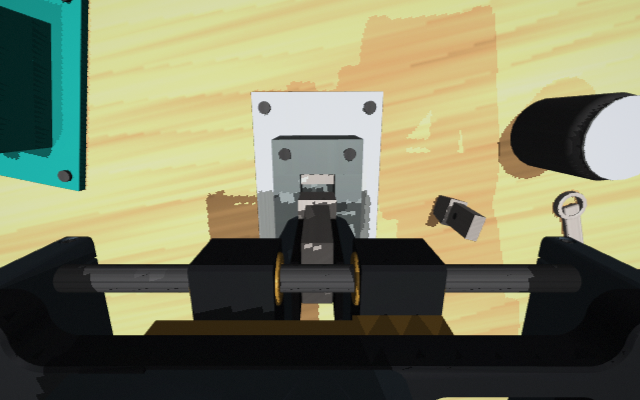

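```bash
python3 - <<'E'
from workcell import vision
import cv2,numpy as np
from h import *
p=vision.camera('side');im=p['color']
ex=np.array([.9777,-.21,0]);ey=np.array([.21,.9777,0]);c=np.array([.6183,-.0707,0])
k=7;crop=cv2.resize(im[165:240,270:365],None,fx=k,fy=k,interpolation=cv2.INTER_CUBIC)
for z,col in ((.074,(0,0,255)),(.079,(0,128,255)),(.084,(0,255,0)),(.089,(255,0,0))):
    for sx in (-.012,.012):
        X=c+sx*ex-.013*ey+[0,0,z];u=proj(p,X);print(z,sx,u)
        q=(u-[270,165]+.5)*k;cv2.circle(crop,(int(q[0]),int(q[1])),3,col,-1)
cv2.imwrite('pics/s16.png',crop)
E
```

```text
0.074 -0.012 [311.84248828 210.41850696]
0.074 0.012 [320.24455207 209.26753832]
0.079 -0.012 [311.86691287 209.02401034]
0.079 0.012 [320.29375904 207.87602608]
0.084 -0.012 [311.89148329 207.6211874 ]
0.084 0.012 [320.34325847 206.47624354]
0.089 -0.012 [311.91620085 206.20996333]
0.089 0.012 [320.39305298 205.06811675]
```

View pics/s16.png

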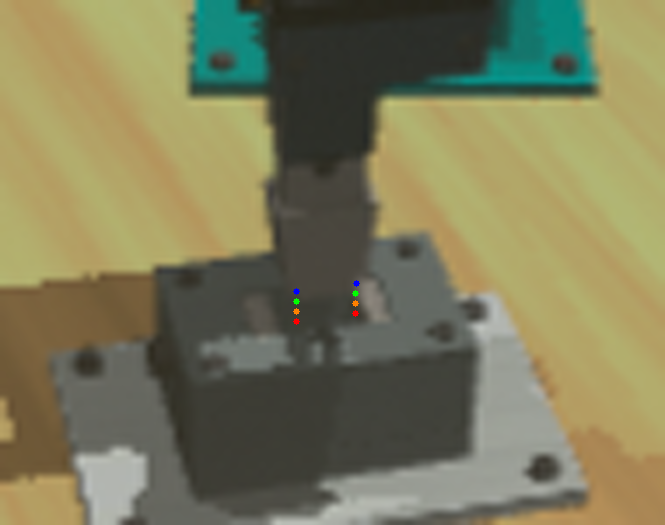

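Request:
drive_tool([
  {"tx":0,"ty":0,"tz":0,"rx":0,"ry":0,"rz":0,"gripper":-1},
  {"tx":0,"ty":0,"tz":0,"rx":0,"ry":0,"rz":0,"gripper":-1},
  {"tx":0,"ty":0,"tz":0,"rx":0,"ry":0,"rz":0,"gripper":-1},
  {"tx":0,"ty":0,"tz":0,"rx":0,"ry":0,"rz":0,"gripper":-1},
  {"tx":0,"ty":0,"tz":0,"rx":0,"ry":0,"rz":0,"gripper":-1},
  {"tx":0,"ty":0,"tz":0,"rx":0,"ry":0,"rz":0,"gripper":-1},
], grip_force=50)

```text
time_s: 17.2
tcp_pos: [0.6188, -0.0709, 0.1522]
tool_rot: [[0.977, -0.211, 0.0], [-0.211, -0.977, -0.0], [0.0, 0.0, -1.0]]
wrist_force: [0.3, 0.0, -4.1]
width: 0.0162
```

```bash
python3 st.py s17; python3 -c "
from workcell import robot
print(robot.sense()['joint_vel']);print(robot.finish_job())"
```

```text
t 17.2 tcp [ 0.6188 -0.0709  0.1522] lean -0.0 axis at z.064 [ 0.6188 -0.0709  0.064 ] F [ 0.3  0.  -4.1] M [ 0.03  0.02 -0.06] 0.016154232214464655
[-0.00014733 -0.00060087  0.00077006 -0.00025564  0.00113676  0.00014301]
the job is handed in; nothing more can be done
None
```

The block is out of the smaller grey jig and held upright and still in the gripper, about 14 mm above its pocket. I handed the job in at 17.2 s.

I gripped the lug at 50 N and rocked the block along the pocket seven times, alternating sides and leaning about 0.16 rad each way. I eased it up about 2 mm per swing, brought it upright about 17 mm above its seat, and then lifted it straight out.

**Last checks:**
- **Pose and grip:** the lean was 0, the arm was still, the grip opening was 16 mm and the wrist load was 4.1 N, about the block's weight.
- **Foot height:** about 0.084 m in the side view. The network estimates ranged from 0.081 to 0.087 m.
- **Jig and bystanders:** the housing looked fully down in every side picture. The nearby wrench, can and small block showed no visible change. I did not measure any of these, and I did not re-check the offcut.
- **Forces:** wrist-force readings between moves stayed under about 17 N.

**One disagreement:** my first wrist-camera position was about 8 mm off because the arm had not settled. I measured again at rest, which agreed with the networks and the top view, and used that before gripping.

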